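Seat the tube strip, shut the cycler and start it

TASK

Get the little thermal cycler running: press the tube strip that is standing proud in its block down until it is fully seated, then push the heated lid over and down until it is fully shut, and then press the large oblong start key fully and take your finger off it. Don't press the small round stop key, don't pull the strip up, and leave the other things on the bench where they are.

Things in the scene. Friction and masses are not known exactly. Their poses are not given: they have to be found in the camera images.
- cycler: Thermal cycler, a light grey instrument 245 (x) by 180 (y) mm, fixed; origin at the centre of its underside on the bench; -x is its front, towards the robot, z up. Places (x, y, z) below are in this frame, in mm. Deck at z 85: keys and display on its front part (x -122 to -45); then the metal 24-well block (centre x 5, y 0, top z 80) in a recess 70 (x) by 96 (y), 5 deep; lid hinged behind it.
- lid (a joint): Angle of the heated lid in rad: 0 = fully shut, flat on the deck; 1.57 = upright; 1.8 = end stop; starts at 1.35 to 1.65. The hinge is stiff (friction 0.65 N m; lid 0.5 to 0.7 kg): the lid stays wherever it is left and must be pushed all the way down; at most about 6 N at its front edge.
- lid_hinge (a point): Fixed point on the lid's hinge axis, midway across, at (105, 0, 87); the axis runs along the cycler's y. The lid is a white slab 170 wide, 38 thick, 150 long from axis to front edge, its underside through the axis. Shut it covers x -45 to 105, z 87 to 125, and a grey lip 64 wide, 12 deep, sticks out of its front edge. Open, its outer face (the top when shut) looks away from the robot, to +x.
- lid_edge (a point): Middle of the front edge of the lid's outer (top) face, 150 mm along the lid from the hinge axis and 38 mm out: at (-45, 0, 125) when shut, about 240 mm above the bench when open. Its axes turn with the lid: x from front edge to hinge, z out of the outer face.
- strip (a joint): How far the tube strip stands up out of its seated position, in m: 0 = fully seated, starts at 0.006 to 0.010, 0.03 at most. It slides straight up and down in its wells with about 3 N of friction.
- strip_top (a point): Centre of the top of the tube strip: eight small white capped tubes in a row, 71 mm long (along the cycler's y) and 7.5 mm wide, in the middle row of the block, at x = 5, y = 0; seated, its top is at z = 86, 1 mm above the deck.
- start_key (a joint): Travel of the start key in m: 0 = up, 0.005 = fully down; springs back; 0.8 N starts it moving, about 5 N takes it fully down.
- start_top (a point): Centre of the top of the start key, the large oblong grey key, 20 (x) by 34 (y) mm, 7 mm proud of the deck, at (-88, -58, 92) in the cycler's frame: right of the display as seen from the robot.
- stop_key (a joint): Travel of the stop key in m, 0 = up, 0.005 = down; same spring. Not to be pressed.
- stop_top (a point): Centre of the top of the stop key, the small round grey key 15 mm across, at (-88, 58, 92) in the cycler's frame: left of the display.
- strip_rack: Green tube rack holding four white tube strips, 85 x 125 mm, 32 high, left of the cycler towards the robot; loose bystander, to be left alone; origin at the centre of its underside
- spare_rack: Empty yellow tube rack, 85 x 125 mm, 30 high, right of the cycler towards its rear; loose bystander, to be left alone; origin at the centre of its underside
- tip_box: Clear pipette tip box with a green deck of tips, 85 x 125 mm, 65 high, its clear lid standing open at its far side to about 145 high, left of the cycler; loose bystander, to be left alone; origin at the centre of its underside
- pipette: Light grey micropipette lying on its side, 220 long, about 35 wide, 22 high, right of the cycler towards the robot; loose bystander, to be left alone; origin under the lower end of its grip, at bench height
- timer: Small square bench timer, 66 x 66 mm, 18 high, behind and right of the cycler; loose bystander, to be left alone; origin at the centre of its underside
- marker: Black marker pen lying close along the cycler's right side, 142 long, 12 thick; loose bystander, to be left alone; origin on its underside near the middle
- bottle: Small reagent bottle with a blue cap, 56 mm across, 125 high, behind and left of the cycler; loose bystander, to be left alone; origin at the centre of its underside

How it is judged (in metres and radians):
On the way, in this order (a step that is already met when the one before it is completed fails the run):
1. the tube strip is pressed down to its seat while the lid is still open (value of joint strip below 0.0015 m and value of joint lid above 1 rad), for 0.1 s.
2. the lid is pushed fully shut (value of joint strip below 0.0015 m and value of joint lid below 0.02 rad), for 0.2 s.
3. the start key is pressed with the lid shut (value of joint start_key above 0.003 m and value of joint lid below 0.03 rad), for 0.05 s.
At the end, for the whole second after the job is handed in: The strip is seated to within 1.5 mm, the lid is shut to within 0.02 rad (3 mm at its front edge) and at rest, and both keys are up again, the start key having been pressed at least 3 mm after the lid was shut (all of step 2 and value of joint each of start_key, stop_key below 0.001 m and velocity of joint lid below 0.05 rad/s); the robot touches nothing.
It fails at once if the lid is brought down (below 0.5 rad) on a strip still standing more than 3 mm proud (value of joint lid below 0.5 rad and value of joint strip above 0.003 m).
It fails at once if the strip is pulled up out of the block (16 mm or more) (value of joint strip above 0.016 m).
It fails at once if the start key is pressed (2 mm) while the lid is not shut (over 0.05 rad) (value of joint start_key above 0.002 m and value of joint lid above 0.05 rad).
It fails at once if the stop key is pressed (2 mm) (value of joint stop_key above 0.002 m).
It fails at once if a bystander is lifted or moved by more than 30 mm (distance of any of strip_rack, spare_rack, tip_box, pipette, timer, marker, bottle from where it was at the start of the episode above 0.03 m).
It also fails if it takes over 54 s, if anything falls off the work surface, if the arm or the gripper's body presses on something with over 40 N, if the wrist force passes 120 N, or if a joint passes its speed limit or range.

ROBOT

A 6-joint arm with a two-finger parallel gripper is mounted at the origin on the work surface. World frame = base frame: x ahead of the robot, y to its left, z up, the work surface at z = 0. Lengths are in mm, angles in rad, forces in N, time in s.
With the tool pointing down it reaches from about 300 to 775 mm from the base axis. Payload 14.6 kg.
Tool frame: the origin (TCP) lies on the centre line of the jaws, within the pads' length; the fingertips stand 22 mm ahead of it and the grasp point (between the pads) lies 3 mm ahead of it (manip.tcp_to_tips is the distance from the TCP to the fingertips, in mm); z points along the fingers, y is the direction in which the jaws open and shut (so a half turn about z gives the same grasp; the last joint's range is limited). The gripper opens to 94 mm and grips with 3 to 60 N. Pads are 16 mm wide; open, the fingers measure 119 mm over their backs; the gripper's body (75 mm by 177 mm) begins 78 mm behind the grasp point.
Start: joints at [-1.35, 0.3, 1.521, -0, 1.321, -0.067], TCP at [156.107, -527.371, 227.446] pointing down, gripper open.
Joint ranges: [-3.03, 3.03], [-0.79, 2.21], [0.23, 2.52], [-1.04, 4.18], [0, 3.07], [-2.55, 2.55]. Speed limits (rad/s): [2.22, 2.22, 2.57, 3.14, 3.14, 3.14].

INTERFACE

Orientations are given as [roll, pitch, yaw] about the fixed x, y, z axes, in that order (R = Rz(yaw) Ry(pitch) Rx(roll)).
In Python, from cell import manip, vision, workorder gives the robot as it stands.
- The arm moves only by the tool carry_out, never from a script. Its argument "deltas" is a list of rows, each a list of 3 entries, a list of its own where there are three numbers: the shift along the tool's x, y, z in cm, then the turn about the tool's z in degrees, then the opening, from 0 (shut) to 1 (fully open). A call has 1 to 20 rows; each row shifts and turns the commanded pose from where the row before left it, along the tool's axes as they then stand; what a row does not reach is not made up. A row lasts 1/12 s, in which the tool goes at most 41.7 mm and 7.16 degrees, less where a joint would pass 70% of its speed; a pose out of reach is approached as far as the arm can. A call with a gripper value outside its range is refused whole. The fingers move at their own pace and stop on an object; "grip_force" is the grip in N (left out, the last holds). Time passes only in rows, so rows that do not move let the fingers close. It gives the time, the measured TCP pose, the force and the opening at its end, in the units of the state.
- manip.read_state(): the state, without advancing time (a new reading comes with each control period).
- vision.camera(name): name is "scene" or "side" or "wrist"; returns (picture, depth): 480x640x3 uint8, red, green, blue; 480x640 float32, mm along the optical axis (not along the pixel's ray), 0 where there is no reading.
- vision.calibration(name): a dict with "mtx" (3x3 intrinsics, pixels), "eye" and "orientation" of the camera in the world. Camera axes: x right, y down, z forward; pixel columns grow to the right and rows downward; lengths in mm; the calibration is good to about 2 mm. A picture is of the moment at which its call begins: read the wrist's pose just before it. calibration takes no time and is no camera call; for the wrist camera it gives the pose at the moment of the call.
- workorder.sign_off(): hands the job in, once; it reports no verdict.
The state is a dict: "clock": time; "joints": joint angles; "qd": joint speeds; "effort": joint torques, N m; "eef_pos": TCP position; "eef_rot": TCP orientation; "wrist_force": force on the tool from outside, world axes, zero at the start; "moment": the same for the moment, N m; "finger_gap": finger opening in mm.
Only numpy, scipy, OpenCV 4.12 (cv2) and the standard library are available. Lean on these libraries where they do the work, as an engineer would, in place of code of your own. Each camera call takes 0.05 s, during which the arm holds its last target.

## Working session

There is one attempt and no reset: what is moved stays moved. The work goes in short steps, Python scripts to look and compute and a tool call to move; the robot and the scene stay as the last step left them, time stands still between calls to the robot, and variables do not carry over. Pictures are saved under pics/ and viewed, and the job is handed in when it is done.

Besides the shell and the picture viewer there is one more tool, called after "Call:" by a JSON object that holds its "method" and its "body", one argument or row to a line. carry_out: Moves the arm, as the interface text tells. Its arguments: {"type":"object","properties":{"deltas":{"type":"array","items":{"type":"array"}},"grip_force":{"type":"number"}},"required":["deltas"]}

```bash
ls; mkdir -p pics; python3 - <<'E'
from cell import manip, vision, workorder
import cv2,numpy as np
print(manip.read_state())
for n in ["scene","side","wrist"]:
    p,d=vision.camera(n); cv2.imwrite(f"pics/{n}0.png",p[:,:,::-1]); np.savez(f"pics/{n}0.npz",p=p,d=d)
    print(n,vision.calibration(n))
E
```

```text
pics
{'clock': 0.0, 'joints': array([-1.34957413e+00,  3.00480592e-01,  1.52155987e+00,  2.60295161e-05,
        1.32066962e+00, -6.65610131e-02]), 'qd': array([-0.00070648, -0.00038139,  0.00023041,  0.00154297,  0.00042943,
       -0.00075725]), 'effort': array([-2.24997391e-03, -5.31799006e+01, -3.52740097e+01,  7.07732281e-02,
        2.44574749e-02, -6.55601048e-05]), 'eef_pos': array([ 156.0801312 , -527.15809908,  226.89007458]), 'eef_rot': array([-3.14047938e+00, -9.94783798e-05,  2.87776696e-01]), 'wrist_force': array([ 0.5205035 , -0.8092281 ,  0.80976604]), 'moment': array([ 0.00295502,  0.055452  , -0.02006944]), 'finger_gap': 93.73502529401776}
scene {'mtx': array([[451.25257652,   0.        , 317.13132722],
       [  0.        , 451.25257652, 239.72971334],
       [  0.        ,   0.        ,   1.        ]]), 'eye': array([1120.59982788, -136.94761704,  545.06653552]), 'orientation': array([-2.20681095, -0.01008764,  1.28632256])}
side {'mtx': array([[439.22276314,   0.        , 320.34466864],
       [  0.        , 439.22276314, 231.45410945],
       [  0.        ,   0.        ,   1.        ]]), 'eye': array([ 319.68198474, -569.17379893,  568.33703895]), 'orientation': array([-2.17283841, -0.01666854, -0.36442009])}
wrist {'mtx': array([[395.79634337,   0.        , 323.3836559 ],
       [  0.        , 395.79634337, 240.38079498],
       [  0.        ,   0.        ,   1.        ]]), 'eye': array([ 223.11279329, -507.47403174,  383.27061218]), 'orientation': array([ 2.89832020e+00,  1.32425998e-03, -1.28378341e+00])}
```

View pics/scene0.png

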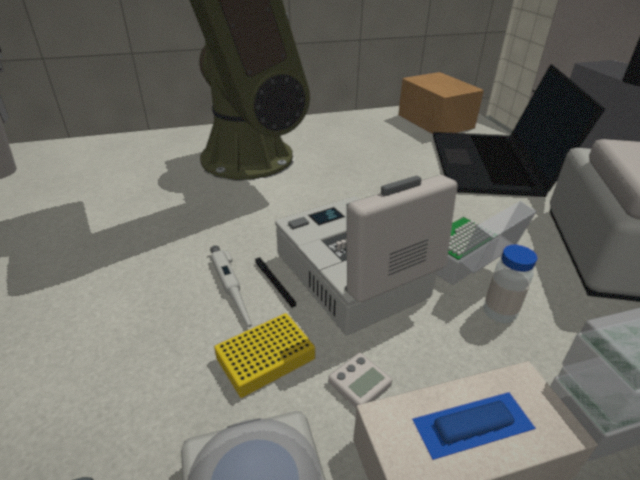

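View pics/side0.png

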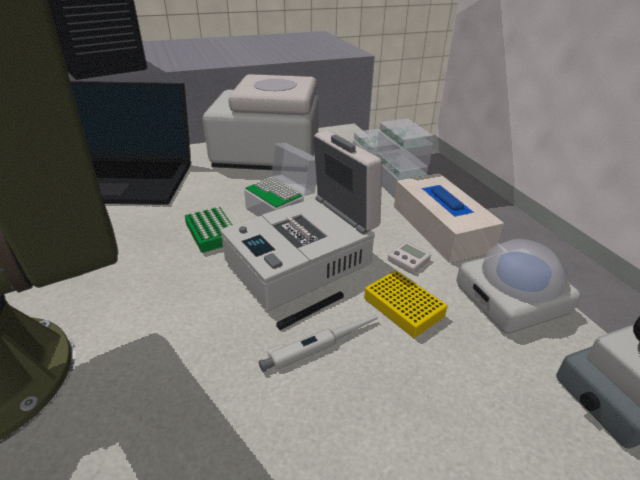

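View pics/wrist0.png

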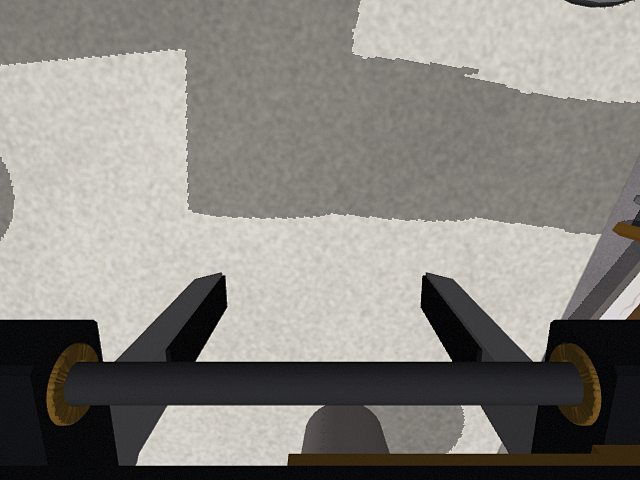

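Scene view: the cycler is at about (360,260) with its lid upright. Side view: stop key at about (243,229), display (258,245), start key (273,260), strip in the block at about (300,228). Next I'll enlarge the side view and deproject the points.

```bash
cat > h.py <<'E'
import numpy as np,cv2
from scipy.spatial.transform import Rotation as Ro
from cell import manip, vision, workorder
def R(o): return Ro.from_euler('xyz',o).as_matrix()
def cloud(d,c):
    v,u=np.mgrid[:480,:640]; K=c['mtx']
    r=np.stack([(u-K[0,2])/K[0,0],(v-K[1,2])/K[1,1],np.ones_like(u)],-1)
    return (r*d[...,None])@R(c['orientation']).T+c['eye']
def ray(uv,c,z):
    K=c['mtx'];r=R(c['orientation'])@np.array([(uv[0]-K[0,2])/K[0,0],(uv[1]-K[1,2])/K[1,1],1])
    return c['eye']+r*(z-c['eye'][2])/r[2]
def proj(P,c):
    q=R(c['orientation']).T@(np.asarray(P,float)-c['eye']); K=c['mtx']; return K[:2,:2]@(q[:2]/q[2])+K[:2,2]
E
python3 - <<'E'
from h import *
for n in ["side","scene"]:
    f=np.load(f"pics/{n}0.npz"); c=vision.calibration(n); P=cloud(f['d'],c)
    box=(185,340,120,310) if n=="side" else (190,330,265,470)
    a=P[box[0]:box[1],box[2]+60:box[3]+80]if n=="side" else P[box[0]:box[1],box[2]:box[3]]
    z=a[...,2]; m=(z>60)&(z<110)
    print(n,np.histogram(z[m],bins=25,range=(60,110))[0])
    if n=="side":
        for uv in [(243,229),(258,245),(273,260),(300,228),(225,233),(268,271),(372,237),(310,200)]: print(uv,P[uv[1],uv[0]].round(1))
im=cv2.imread("pics/side0.png")[120:310,210:390]; cv2.imwrite("pics/sidecrop.png",cv2.resize(im,None,fx=3.1,fy=3.1,interpolation=cv2.INTER_CUBIC))
E
```

```text
side [ 385  249  268  165  165  184   99   85  145  540  523 1020 3579  670
  102  223  167  116   45   60   48   45   48   52   58]
(243, 229) [437.1 133.5  91.8]
(258, 245) [452.7  79.7  87. ]
(273, 260) [464.8  20.7  92.4]
(300, 228) [541.1  99.3  92.5]
(225, 233) [403.5 143.4  83.7]
(268, 271) [450.9   3.9  84.6]
(372, 237) [669.7  43.8  77.8]
(310, 200) [599.8 205.6  84.8]
scene [ 278  353  167  172  160   77   45   67  202  343  308 2130  826   63
   73  116   78   75   86  110  107  103  114  102  104]
```

View pics/sidecrop.png

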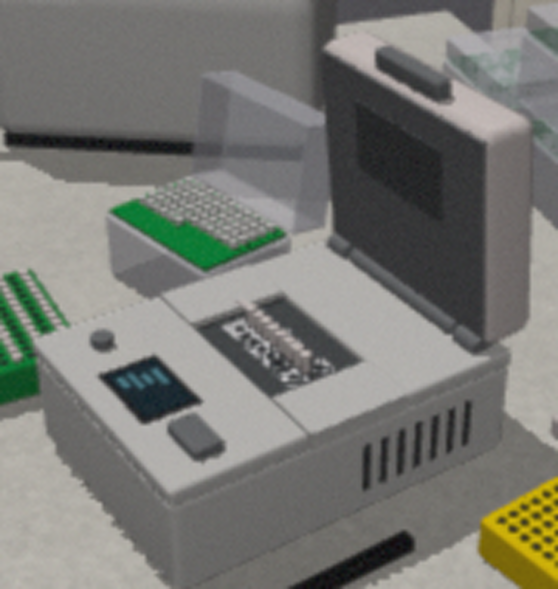

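The enlarged side view shows the start key at (273,261), the stop key at (243,230) and the strip proud in the block. Next I'll fit the cycler frame from key centroids, deck edges and strip, using both views.

```bash
python3 - <<'E'
from h import *
def fit(n):
    f=np.load(f"pics/{n}0.npz"); c=vision.calibration(n); P=cloud(f['d'],c)
    S=P.reshape(-1,3)
    out={}
    for name,a in (("start",(464.8,20.7)),("stop",(437.1,133.5))):
        m=(np.hypot(S[:,0]-a[0],S[:,1]-a[1])<24)&(S[:,2]>89.5)&(S[:,2]<97)
        q=S[m]
        if len(q)>5:
            r=cv2.minAreaRect(q[:,:2].astype(np.float32)); print(n,name,len(q),q.mean(0).round(1),r)
    # deck
    d=(S[:,2]>82.5)&(S[:,2]<88)&(S[:,0]>380)&(S[:,0]<720)&(S[:,1]>-60)&(S[:,1]<240)
    m=d.reshape(480,640).astype(np.uint8); k,l,st,ce=cv2.connectedComponentsWithStats(cv2.morphologyEx(m,cv2.MORPH_OPEN,np.ones((3,3))))
    i=1+st[1:,4].argmax(); q=P[l==i]; print(n,"deck",len(q),np.median(q[:,2]),cv2.minAreaRect(q[:,:2].astype(np.float32)))
    # lid outer
    t=(S[:,2]>130)&(S[:,2]<270)&(S[:,0]>540)&(S[:,0]<760)&(S[:,1]>0)&(S[:,1]<260); q=S[t]; print(n,"lid z percentiles",np.percentile(q[:,2],[95,99,100]),len(q))
fit("side");fit("scene")
th=np.arctan2(464.8-437.1,133.5-20.7); print("yaw",th)
E
```

```text
side start 142 [464.8  24.   91.5] ((465.0395812988281, 24.588010787963867), (20.34476661682129, 34.61021041870117), 14.461179733276367)
side stop 29 [436.8 136.7  91.7] ((437.509765625, 137.6127471923828), (11.934800148010254, 13.01060676574707), 58.77310562133789)
side deck 5070 84.90055742372752 ((535.9124755859375, 102.92357635498047), (244.9796600341797, 182.46612548828125), 13.736637115478516)
side lid z percentiles [239.72890959 249.1284135  250.64890774] 3919
scene start 86 [466.9  24.8  90.5] ((467.6796569824219, 24.26688003540039), (20.141836166381836, 32.768310546875), 12.138582229614258)
scene deck 861 83.97040924664213 ((467.9677429199219, 86.46235656738281), (107.29505157470703, 90.60142517089844), 3.2418670654296875)
scene lid z percentiles [237.92243349 247.5104125  248.90411346] 8560
yaw 0.24080245019552798
```

```bash
python3 - <<'E'
from h import *
C=np.array([536.3,102.3]);th=.24;Rz=np.array([[np.cos(th),-np.sin(th)],[np.sin(th),np.cos(th)]])
for n in ["side","scene"]:
    f=np.load(f"pics/{n}0.npz"); c=vision.calibration(n); P=cloud(f['d'],c); S=P.reshape(-1,3); L=np.c_[(S[:,:2]-C)@Rz,S[:,2]]
    m=(abs(L[:,0]-5)<14)&(abs(L[:,1])<45)&(L[:,2]>88)&(L[:,2]<105); q=L[m]
    print(n,"strip",len(q), q.mean(0).round(1) if len(q) else '', np.percentile(q,[3,50,97],axis=0).round(1) if len(q) else '')
    # bright pixels
    m=(L[:,2]>115)&(L[:,2]<225)&(L[:,0]>40)&(L[:,0]<180)&(abs(L[:,1])<75); q=L[m]
    if n=="scene":
        A=np.c_[q[:,1:],np.ones(len(q))]; k=np.ones(len(q),bool)
        for _ in range(8):
            s=np.linalg.lstsq(A[k],q[k,0],rcond=None)[0]; k=abs(A@s-q[:,0])<3
        print("lid outer face x=",s,k.sum()," -> theta",np.pi/2+np.arctan(s[1]) )
    else:
        A=np.c_[q[:,1:],np.ones(len(q))]; k=np.ones(len(q),bool)
        for _ in range(8):
            s=np.linalg.lstsq(A[k],q[k,0],rcond=None)[0]; k=abs(A@s-q[:,0])<3
        print("lid inner x=",s,k.sum(),np.pi/2+np.arctan(s[1]))
h=lambda p:(C+Rz@np.array(p)).round(1)
for p in [(5,0),(105,0),(-88,-58),(-88,58)]: print(p,h(p))
# wrist geometry check
E
```

```text
side strip 111 [ 4.5 -0.1 93. ] [[  1.4 -33.7  88.5]
 [  4.3  -1.2  93.6]
 [  8.4  40.2  95.6]]
lid inner x= [-7.52323254e-03 -9.49977830e-02  1.13126329e+02] 2251 1.4760827779894707
scene strip 40 [  7.1 -27.7  91.6] [[  3.8 -35.2  88.3]
 [  7.4 -27.8  91.9]
 [  9.7 -17.8  93.8]]
lid outer face x= [-5.95218089e-03 -9.26476584e-02  1.51551653e+02] 5391  -> theta 1.4784123946437546
(5, 0) [541.2 103.5]
(105, 0) [638.3 127.3]
(-88, -58) [464.6  25. ]
(-88, 58) [437.  137.7]
```

Measurements agree: cycler centre (536.3, 102.3) with yaw 0.24, strip top about 94 mm (8 mm proud), lid angle about 1.478 rad, and key spacing correct. I'll move above the strip with the gripper shut.

Call:
{"method": "carry_out", "body": {
  "deltas": [
    [[2.74,-2.48,-0.465],0,0],
    [[2.74,-2.48,-0.465],0,0],
    [[2.74,-2.48,-0.465],0,0],
    [[2.74,-2.48,-0.465],0,0],
    [[2.74,-2.48,-0.465],0,0],
    [[2.74,-2.48,-0.465],0,0],
    [[2.74,-2.48,-0.465],0,0],
    [[2.74,-2.48,-0.465],0,0],
    [[2.74,-2.48,-0.465],0,0],
    [[2.74,-2.48,-0.465],0,0],
    [[2.74,-2.48,-0.465],0,0],
    [[2.74,-2.48,-0.465],0,0],
    [[2.74,-2.48,-0.465],0,0],
    [[2.74,-2.48,-0.465],0,0],
    [[2.74,-2.48,-0.465],0,0],
    [[2.74,-2.48,-0.465],0,0],
    [[2.74,-2.48,-0.465],0,0],
    [[2.74,-2.48,-0.465],0,0],
    [[2.74,-2.48,-0.465],0,0],
    [[2.74,-2.48,-0.465],0,0]
  ],
  "grip_force": 20
}}

```text
clock: 1.82
eef_pos: [541.3, 105.7, 320.5]
eef_rot: [3.142, 0.0, 0.288]
wrist_force: [0.5, -0.8, 0.8]
finger_gap: -0.2
```

Call:
{"method": "carry_out", "body": {
  "deltas": [
    [[0,0,0],-7.1,0],
    [[0,0,0],-7.1,0],
    [[0,0,0],-7.1,0],
    [[0,0,0],-7.1,0],
    [[0,0,0],-7.1,0],
    [[0,0,0],-7.1,0],
    [[0,0,0],-7.1,0],
    [[0,0,0],-7.1,0],
    [[0,0,0],-7.1,0],
    [[0,0,0],-7.1,0],
    [[0,0,0],-7.1,0],
    [[0,0,0],-7.1,0],
    [[0,0,0],-7.1,0],
    [[0,0,0],-7.1,0],
    [[0,0,0],-7.1,0],
    [[0,0,0],-7.1,0],
    [[0,0,0],-7.1,0],
    [[0,0,0],-7.1,0]
  ]
}}

```text
clock: 3.32
eef_pos: [540.7, 103.8, 320.2]
eef_rot: [-3.141, -0.0, 2.524]
wrist_force: [-0.5, -0.0, -0.0]
finger_gap: 0.8
```

Call:
{"method": "carry_out", "body": {
  "deltas": [
    [[0,0,0],-7.06,0],
    [[0,0,0],-7.06,0],
    [[0,0,0],-7.06,0],
    [[0,0,0],-7.06,0],
    [[0,0,0],-7.06,0],
    [[0,0,0],-7.06,0],
    [[0,0,0],-7.06,0],
    [[0,0,0],0,0],
    [[0,0,0],0,0]
  ]
}}

```text
clock: 4.07
eef_pos: [540.7, 103.8, 320.3]
eef_rot: [3.142, -0.0, -2.906]
wrist_force: [-0.0, 0.1, 0.6]
finger_gap: 0.6
```

```bash
python3 - <<'E'
from h import *
for n in ["wrist","side"]:
    s=manip.read_state(); c=vision.calibration(n); p,d=vision.camera(n); cv2.imwrite(f"pics/{n}1.png",p[:,:,::-1]); np.savez(f"pics/{n}1.npz",p=p,d=d)
    if n=="wrist": print(s,c); np.savez("pics/wcal1.npz",**c)
E
```

```text
{'clock': 4.0667, 'joints': array([ 1.23098747e-01,  2.49173203e-01,  1.37200794e+00,  2.46274873e-05,
        1.52074827e+00, -1.68304224e+00]), 'qd': array([-0.00125926, -0.00075202,  0.00039221, -0.00100312, -0.00018982,
        0.03435442]), 'effort': array([-4.30083877e-03, -5.19480228e+01, -3.70244515e+01, -2.86059687e-02,
        7.24594714e-02, -1.01833373e+00]), 'eef_pos': array([540.74526844, 103.78857192, 320.27853008]), 'eef_rot': array([ 3.14153049e+00, -3.31892157e-04, -2.90624922e+00]), 'wrist_force': array([-0.03273908,  0.09027734,  0.55267239]), 'moment': array([ 0.11680868, -0.10908568,  0.04160001]), 'finger_gap': 0.6342437626388379} {'mtx': array([[395.79634337,   0.        , 323.3836559 ],
       [  0.        , 395.79634337, 240.38079498],
       [  0.        ,   0.        ,   1.        ]]), 'eye': array([473.38351865,  87.65671589, 476.53004908]), 'orientation': array([ 2.89873836e+00, -5.20931764e-04,  1.80534541e+00])}
```

View pics/wrist1.png

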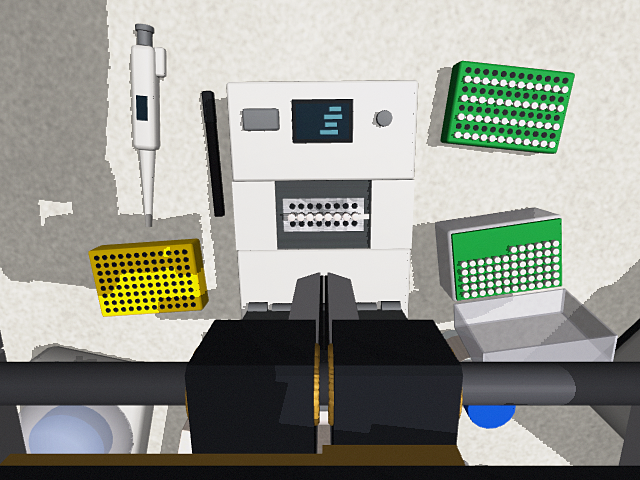

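View pics/side1.png

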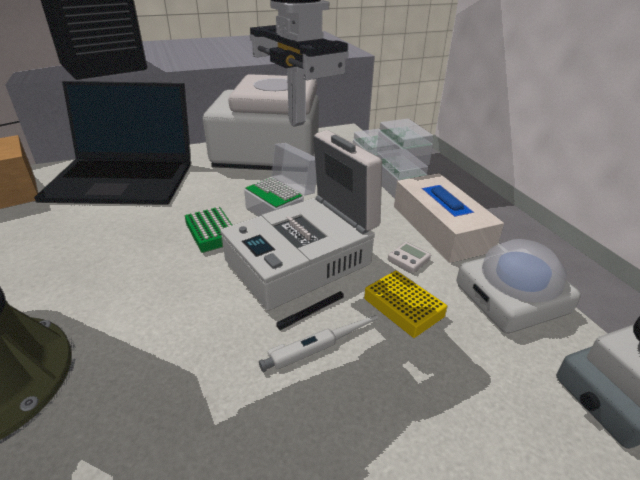

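The wrist view shows the start key at (261,119), the stop key at (384,118) and the strip at about (327,216). The side view shows the gripper above the block. I'll cross-check positions by casting rays.

```bash
python3 - <<'E'
from h import *
c=dict(np.load("pics/wcal1.npz"))
f=np.load("pics/wrist1.npz"); P=cloud(f['d'],c)
for n,uv,z in [("start",(261,119),92),("stop",(384,118),92),("strip",(327,216),94)]:
    print(n,ray(uv,c,z).round(1),P[uv[1],uv[0]].round(1))
C=np.array([536.3,102.3]);th=.24;Rz=np.array([[np.cos(th),-np.sin(th)],[np.sin(th),np.cos(th)]])
S=P.reshape(-1,3);L=np.c_[(S[:,:2]-C)@Rz,S[:,2]]
m=(abs(L[:,0]-5)<10)&(abs(L[:,1])<40)&(L[:,2]>88)&(L[:,2]<105); q=L[m]; print(len(q),np.percentile(q,[2,25,50,75,98],axis=0).round(1))
m=(abs(L[:,0]+88)<17)&(abs(L[:,1]+58)<24)&(L[:,2]>89.5)&(L[:,2]<97); print("start",L[m].mean(0))
m=(abs(L[:,0]+88)<17)&(abs(L[:,1]-58)<24)&(L[:,2]>89.5)&(L[:,2]<97); print("stop",L[m].mean(0))
im=cv2.imread("pics/wrist1.png")[70:320,220:430]; cv2.imwrite("pics/wc.png",cv2.resize(im,None,fx=2.4,fy=2.4,interpolation=cv2.INTER_CUBIC))
E
```

```text
start [466.3  26.5  92. ] [466.3  26.4  91.4]
stop [438.9 137.6  92. ] [438.9 137.6  91.7]
strip [540.7 107.6  94. ] [540.7 107.6  94. ]
436 [[  3.1 -33.2  90.1]
 [  4.8 -15.6  92.6]
 [  6.4   3.1  93.4]
 [  7.7  21.8  94.1]
 [  9.8  38.6  95.3]]
start [-85.86827332 -57.83406959  90.94976353]
stop [-86.34723879  57.56496394  90.96482386]
```

View pics/wc.png

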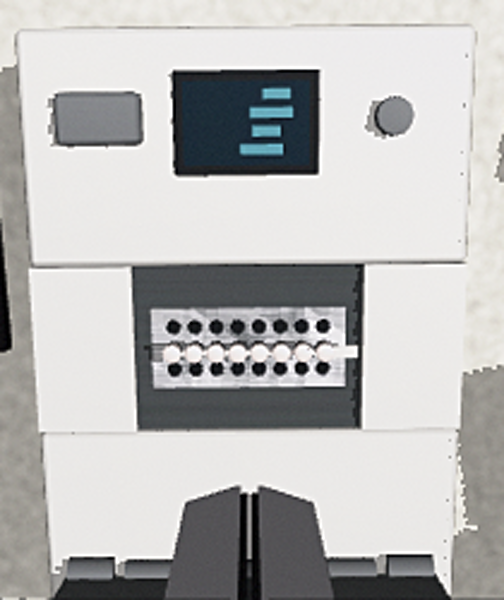

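Call:
{"method": "carry_out", "body": {
  "deltas": [
    [[-0.1,0,3.3],0,0],
    [[0,0,3.3],0,0],
    [[0,0,3.3],0,0],
    [[0,0,3.3],0,0],
    [[0,0,3.3],0,0],
    [[0,0,2.7],0,0],
    [[0,0,0.4],0,0],
    [[0,0,0],0,0],
    [[0,0,0],0,0]
  ]
}}

```text
clock: 4.92
eef_pos: [542.5, 104.1, 126.0]
eef_rot: [-3.141, 0.002, -2.904]
wrist_force: [-0.2, 0.9, 0.7]
finger_gap: 0.6
```

Call:
{"method": "carry_out", "body": {
  "deltas": [
    [[0,0,0.15],0,0],
    [[0,0,0.15],0,0],
    [[0,0,0.15],0,0],
    [[0,0,0.15],0,0],
    [[0,0,0.15],0,0],
    [[0,0,0],0,0]
  ]
}}

```text
clock: 5.42
eef_pos: [541.8, 104.0, 117.0]
eef_rot: [3.142, 0.0, -2.902]
wrist_force: [0.7, -0.1, -0.3]
finger_gap: 0.6
```

Call:
{"method": "carry_out", "body": {
  "deltas": [
    [[0,0,0.1],0,0],
    [[0,0,0.1],0,0],
    [[0,0,0.1],0,0],
    [[0,0,0.1],0,0],
    [[0,0,0],0,0]
  ]
}}

```text
clock: 5.83
eef_pos: [541.8, 104.0, 112.8]
eef_rot: [3.142, 0.0, -2.902]
wrist_force: [0.8, -0.3, -0.4]
finger_gap: 0.4
```

Call:
{"method": "carry_out", "body": {
  "deltas": [
    [[0,0,0.1],0,0],
    [[0,0,0.1],0,0],
    [[0,0,0.1],0,0],
    [[0,0,0],0,0]
  ]
}}

```text
clock: 6.17
eef_pos: [541.8, 104.0, 109.8]
eef_rot: [3.142, 0.0, -2.902]
wrist_force: [0.4, -0.0, 0.4]
finger_gap: 0.3
```

Call:
{"method": "carry_out", "body": {
  "deltas": [
    [[0,0,0.1],0,0],
    [[0,0,0.1],0,0],
    [[0,0,0],0,0]
  ]
}}

```text
clock: 6.42
eef_pos: [541.8, 104.0, 108.2]
eef_rot: [-3.142, 0.0, -2.902]
wrist_force: [-0.2, -0.4, 5.1]
finger_gap: 0.4
```

```bash
python3 - <<'E'
from h import *
s=manip.read_state();print(s['wrist_force'],s['eef_pos'])
for n in ["wrist","side"]:
    c=vision.calibration(n); p,d=vision.camera(n); cv2.imwrite(f"pics/{n}2.png",p[:,:,::-1]); np.savez(f"pics/{n}2.npz",p=p,d=d)
    if n=="side": im=cv2.imread("pics/side2.png")[120:310,210:390]; cv2.imwrite("pics/side2crop.png",cv2.resize(im,None,fx=3.1,fy=3.1,interpolation=cv2.INTER_CUBIC))
E
```

```text
[-0.241083   -0.43805057  5.06683864] [541.83382364 104.01724639 108.20253715]
```

View pics/side2crop.png

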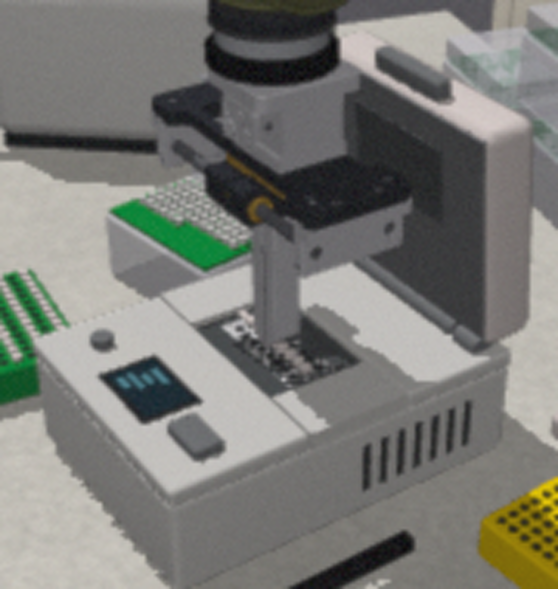

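View pics/wrist2.png

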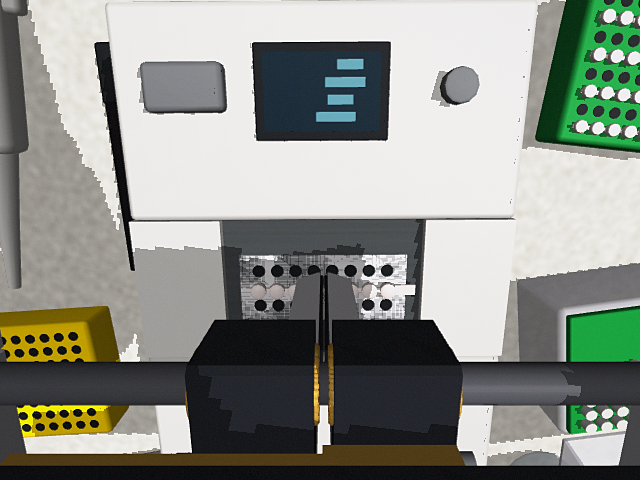

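Both views show the fingertips on the middle of the strip. I'll measure its height on either side of the fingers.

```bash
python3 - <<'E'
from h import *
C=np.array([537.,102.5]);th=.24;Rz=np.array([[np.cos(th),-np.sin(th)],[np.sin(th),np.cos(th)]])
def loc(n,k,c):
    f=np.load(f"pics/{n}{k}.npz");P=cloud(f['d'],c);return np.concatenate([(P[...,:2]-C)@Rz,P[...,2:]],-1)
for n,k,c in [("wrist",1,dict(np.load("pics/wcal1.npz"))),("wrist",2,vision.calibration("wrist")),("side",1,vision.calibration("side")),("side",2,vision.calibration("side"))]:
    L=loc(n,k,c).reshape(-1,3)
    for y0,y1 in [(-35,-20),(20,33)]:
        m=(abs(L[:,0]-5)<3)&(L[:,1]>y0)&(L[:,1]<y1); q=L[m,2]
        print(n,k,y0,np.percentile(q,[50,80,90,97]).round(1),len(q))
    m=(abs(L[:,0]+65)<10)&(abs(L[:,1]+30)<60); print(" deck",np.median(L[m,2]))
E
```

```text
wrist 1 -35 [92.6 94.  94.2 94.8] 130
wrist 1 20 [92.7 93.9 94.3 95. ] 107
 deck 84.98638496944238
wrist 2 -35 [84.1 85.1 85.3 85.8] 457
wrist 2 20 [84.2 85.1 85.5 85.9] 406
 deck 84.3507268322677
side 1 -35 [ 89.4  94.9  95.3 486.4] 47
side 1 20 [88.9 94.3 95.  95.6] 30
 deck 84.03617378116058
side 2 -35 [287.7 301.2 305.6 307.9] 74
side 2 20 [83.4 84.9 85.4 85.6] 4
 deck 363.3286398331222
```

Strip top is down from about 94 to about 86. I'll press a little more to confirm it is on its stop.

Call:
{"method": "carry_out", "body": {
  "deltas": [
    [[0,0,0.1],0,0],
    [[0,0,0],0,0],
    [[0,0,0],0,0]
  ]
}}

```text
clock: 6.77
eef_pos: [541.9, 104.1, 108.0]
eef_rot: [-3.141, 0.001, -2.902]
wrist_force: [-4.2, -1.0, 14.1]
finger_gap: 0.7
```

Call:
{"method": "carry_out", "body": {
  "deltas": [
    [[0,0,0.1],0,0],
    [[0,0,0],0,0],
    [[0,0,0],0,0]
  ]
}}

```text
clock: 7.02
eef_pos: [542.0, 104.1, 107.8]
eef_rot: [-3.141, 0.001, -2.902]
wrist_force: [-8.4, -1.6, 23.2]
finger_gap: 0.5
```

Hard stop: force is up at about 10 N/mm, so the strip is seated. Next I'll rise and go over the lid to its back.

Call:
{"method": "carry_out", "body": {
  "deltas": [
    [[0,0,-0.5],0,0],
    [[0,0,-3.0],0,0],
    [[0,0,-4],0,0],
    [[0,0,-4],0,0],
    [[0,0,-4],0,0],
    [[0,0,-4],0,0],
    [[0,0,0],0,0],
    [[-1,0,0],0,0],
    [[-3,0,0],0,0],
    [[-3,0,0],0,0],
    [[-3,0,0],0,0],
    [[-3,0,0],0,0],
    [[-1.7,0,0],0,0],
    [[0,0,0],0,0],
    [[0,0,0],0,0]
  ]
}}

```text
clock: 8.27
eef_pos: [684.7, 138.9, 299.1]
eef_rot: [3.141, -0.002, -2.902]
wrist_force: [0.1, 1.1, -0.1]
finger_gap: 0.8
```

```bash
python3 - <<'E'
from h import *
print(manip.read_state()['joints'])
for n in ["wrist","scene"]:
    c=vision.calibration(n); p,d=vision.camera(n); cv2.imwrite(f"pics/{n}3.png",p[:,:,::-1]); np.savez(f"pics/{n}3.npz",p=p,d=d)
    if n=="wrist": np.savez("pics/wcal3.npz",**c)
E
```

```text
[ 1.47775601e-01  6.27975719e-01  8.89013802e-01  6.83472894e-06
  1.62696314e+00 -1.66245268e+00]
```

View pics/wrist3.png

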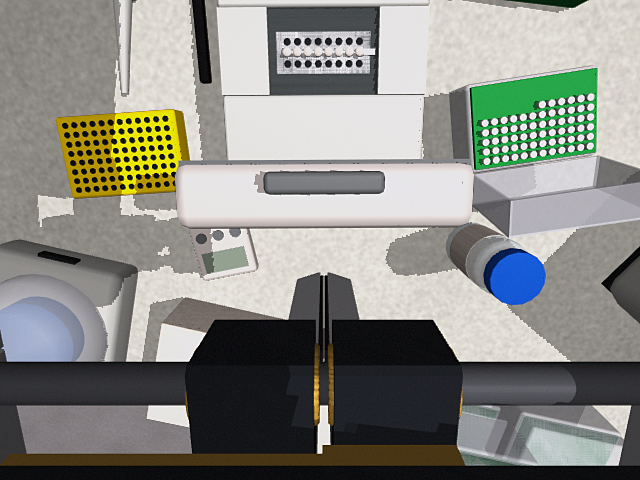

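View pics/scene3.png

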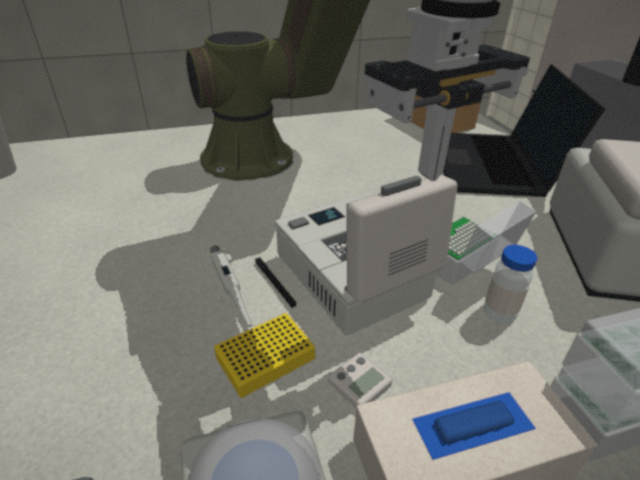

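Fingers are clear behind the lid (lid top's rear edge at row 227, tip at (322,273)). Descend behind it, then push along the arc.

Call:
{"method": "carry_out", "body": {
  "deltas": [
    [[0,0,1.5],0,0],
    [[0,0,2.5],0,0],
    [[0,0,2.0],0,0],
    [[0,0,0.7],0,0],
    [[0.4,0,0],0,0],
    [[0.4,0,0],0,0],
    [[0.4,0,0],0,0],
    [[0.4,0,0],0,0],
    [[0.6,0,-0.1],0,0],
    [[0.6,0,-0.1],0,0],
    [[0.6,0,-0.1],0,0],
    [[0,0,0],0,0]
  ]
}}

```text
clock: 9.37
eef_pos: [651.3, 130.7, 239.0]
eef_rot: [-3.141, 0.003, -2.902]
wrist_force: [1.4, -0.2, 0.7]
finger_gap: 0.2
```

```bash
cat > lid.py <<'E'
from h import *
import sys
k=sys.argv[1]
print(manip.read_state()['eef_pos'],manip.read_state()['wrist_force'])
C=np.array([537.,102.5]);th=.24;Rz=np.array([[np.cos(th),-np.sin(th)],[np.sin(th),np.cos(th)]])
e=manip.read_state()['eef_pos'];print("tip local",((e[:2]-C)@Rz).round(1),e[2]-22)
c=vision.calibration("scene");p,d=vision.camera("scene");cv2.imwrite(f"pics/scene{k}.png",p[:,:,::-1])
P=cloud(d,c).reshape(-1,3);L=np.c_[(P[:,:2]-C)@Rz,P[:,2]]
# lid points: white face; RANSAC on (x,z) line with |y| 15..80
m=(abs(L[:,1])<82)&(abs(L[:,1])>20)&(L[:,2]>100)&(L[:,2]<262)&(L[:,0]>-60)&(L[:,0]<175)
q=L[m][:,[0,2]].astype(np.float64); rng=np.random.default_rng(0); best=0
for _ in range(400):
    a,b=q[rng.integers(len(q),size=2)]; t=b-a
    if np.hypot(*t)<30: continue
    nn=np.array([-t[1],t[0]])/np.hypot(*t); k_=abs((q-a)@nn)<2
    if k_.sum()>best: best=k_.sum();K=k_
u=np.linalg.svd(q[K]-q[K].mean(0))[2][0] if K.sum()<1500 else np.linalg.eigh(np.cov(q[K].T))[1][:,1]
if u[0]>0:u=-u
print("theta",np.arctan2(u[1],-u[0]).round(3),"inl",best,len(q),"hinge dist",abs((q[K].mean(0)-[105,87])@[u[1],-u[0]]).round(1))
E
python3 lid.py 4
```

```text
[651.25965889 130.66962547 238.99852233] [ 1.36249693 -0.21105659  0.71069702]
tip local [117.7   0.2] 216.99852232879095
theta 1.295 inl 6027 6834 hinge dist 37.3
```

View pics/scene4.png

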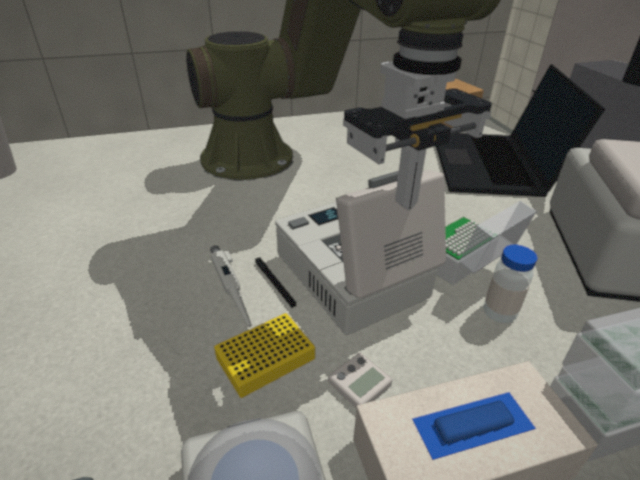

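The lid is at 1.295 rad, following the tip as planned. I'll continue along the arc.

Call:
{"method": "carry_out", "body": {
  "deltas": [
    [[0.83,0,0.1],0,0],
    [[0.83,0,0.1],0,0],
    [[0.84,0,0.1],0,0],
    [[0.81,0,0.25],0,0],
    [[0.81,0,0.25],0,0],
    [[0.81,0,0.25],0,0],
    [[0.75,0,0.35],0,0],
    [[0.75,0,0.37],0,0],
    [[0.75,0,0.4],0,0],
    [[0,0,0],0,0]
  ]
}}

```text
clock: 10.25
eef_pos: [581.3, 113.6, 215.8]
eef_rot: [-3.141, 0.001, -2.902]
wrist_force: [0.5, 0.9, 1.4]
finger_gap: 0.4
```

```bash
python3 lid.py 5
```

```text
[581.28748409 113.6011772  215.81354468] [0.49706996 0.86663134 1.4204103 ]
tip local [45.7  0.3] 193.81354468138542
theta 0.694 inl 5961 6624 hinge dist 36.3
```

View pics/scene5.png

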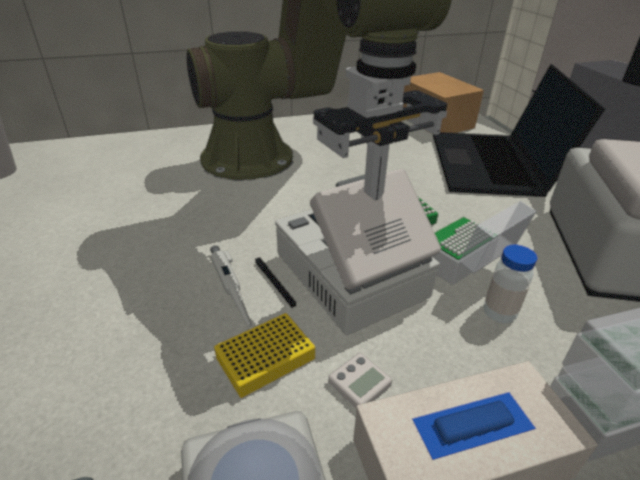

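Lid at 0.694 rad, on plan. Continuing down.

Call:
{"method": "carry_out", "body": {
  "deltas": [
    [[0.66,0,0.5],0,0],
    [[0.66,0,0.53],0,0],
    [[0.66,0,0.55],0,0],
    [[0.55,0,0.62],0,0],
    [[0.55,0,0.64],0,0],
    [[0.53,0,0.65],0,0],
    [[0.4,0,0.55],0,0],
    [[0.3,0,0.55],0,0],
    [[0.26,0,0.55],0,0],
    [[0.25,0,0.55],0,0],
    [[0.24,0,0.6],0,0],
    [[0,0,0],0,0]
  ]
}}

```text
clock: 11.3
eef_pos: [531.8, 101.7, 150.9]
eef_rot: [3.141, -0.002, -2.902]
wrist_force: [-0.1, 0.8, -0.2]
finger_gap: 0.4
```

```bash
python3 lid.py 6
```

```text
[531.83390214 101.66607008 150.91219327] [-0.06019608  0.84670887 -0.22847975]
tip local [-5.2  0.4] 128.91219327211167
theta 0.03 inl 3902 6119 hinge dist 35.9
```

Call:
{"method": "carry_out", "body": {
  "deltas": [
    [[0,0,0.15],0,0],
    [[0,0,0.15],0,0],
    [[0,0,0.1],0,0],
    [[0,0,0],0,0],
    [[0,0,0],0,0]
  ]
}}

```text
clock: 11.77
eef_pos: [532.7, 101.8, 148.3]
eef_rot: [3.142, 0.0, -2.902]
wrist_force: [0.3, -0.4, -0.1]
finger_gap: 0.6
```

Call:
{"method": "carry_out", "body": {
  "deltas": [
    [[0,0,0.1],0,0],
    [[0,0,0],0,0],
    [[0,0,0],0,0]
  ]
}}

```text
clock: 12.02
eef_pos: [532.6, 101.8, 147.3]
eef_rot: [-3.142, 0.0, -2.902]
wrist_force: [-0.8, 0.3, 0.7]
finger_gap: 0.4
```

Call:
{"method": "carry_out", "body": {
  "deltas": [
    [[0,0,0.1],0,0],
    [[0,0,0],0,0],
    [[0,0,0],0,0]
  ]
}}

```text
clock: 12.27
eef_pos: [532.7, 101.8, 147.2]
eef_rot: [-3.142, 0.001, -2.902]
wrist_force: [-5.2, -0.6, 10.1]
finger_gap: 0.6
```

Call:
{"method": "carry_out", "body": {
  "deltas": [
    [[0,0,0.1],0,0],
    [[0,0,0],0,0],
    [[0,0,0],0,0],
    [[0,0,0],0,0]
  ]
}}

```text
clock: 12.6
eef_pos: [532.8, 101.8, 147.1]
eef_rot: [-3.141, 0.001, -2.902]
wrist_force: [-9.1, -1.6, 19.6]
finger_gap: 0.4
```

```bash
python3 lid.py 7
```

```text
[532.7854251  101.82127017 147.11417365] [-9.0843204  -1.61024469 19.61576278]
tip local [-4.3  0.3] 125.11417365376883
theta 0.002 inl 3740 6193 hinge dist 36.0
```

View pics/scene7.png

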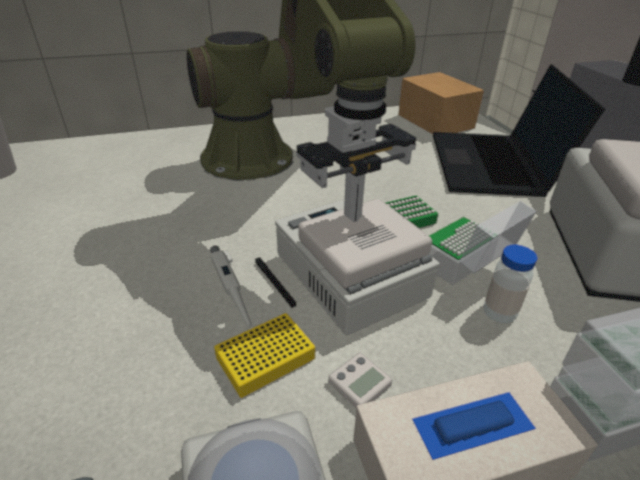

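Lid is on its stop (tip 125.1 mm, face angle 0.002 rad). Next: rise and go above the start key.

Call:
{"method": "carry_out", "body": {
  "deltas": [
    [[0,0,-0.4],0,0],
    [[0,0,-1.6],0,0],
    [[0,0,-2],0,0],
    [[1.66,-1.16,0],0,0],
    [[1.66,-1.16,0],0,0],
    [[1.66,-1.17,0],0,0],
    [[1.66,-1.17,0],0,0],
    [[1.66,-1.17,0],0,0],
    [[0,0,0],0,0],
    [[0,0,0],0,0]
  ]
}}

```text
clock: 13.48
eef_pos: [465.8, 25.1, 185.6]
eef_rot: [-3.141, 0.001, -2.904]
wrist_force: [0.6, -0.4, -0.1]
finger_gap: 0.5
```

```bash
python3 - <<'E'
from h import *
c=vision.calibration("wrist"); p,d=vision.camera("wrist"); cv2.imwrite("pics/wrist8.png",p[:,:,::-1])
P=cloud(d,c).reshape(-1,3)
C=np.array([537.,102.5]);th=.24;Rz=np.array([[np.cos(th),-np.sin(th)],[np.sin(th),np.cos(th)]])
L=np.c_[(P[:,:2]-C)@Rz,P[:,2]]
for y in(-58,58):
    m=(abs(L[:,0]+87)<18)&(abs(L[:,1]-y)<24)&(L[:,2]>89)&(L[:,2]<97); print(m.sum(),P[m].mean(0) if m.sum() else'',L[m].mean(0) if m.sum() else '')
e=manip.read_state()['eef_pos']; print(e,(e[:2]-C)@Rz)
E
python3 lid.py 8
```

```text
1423 [466.14078452  25.08414374  90.88732644] [-87.23019923 -58.35353942  90.88732644]
378 [438.29672558 137.12348143  90.85361619] [-87.64414622  57.0931299   90.85361619]
[466.13833256  25.54701574 185.56879145] [-87.12255502 -57.90335143]
[466.13833256  25.54701574 185.56879145] [ 0.34936731  0.20290734 -0.56824764]
tip local [-87.1 -57.9] 163.56879145079927
theta 0.003 inl 3868 4665 hinge dist 35.9
```

View pics/wrist8.png

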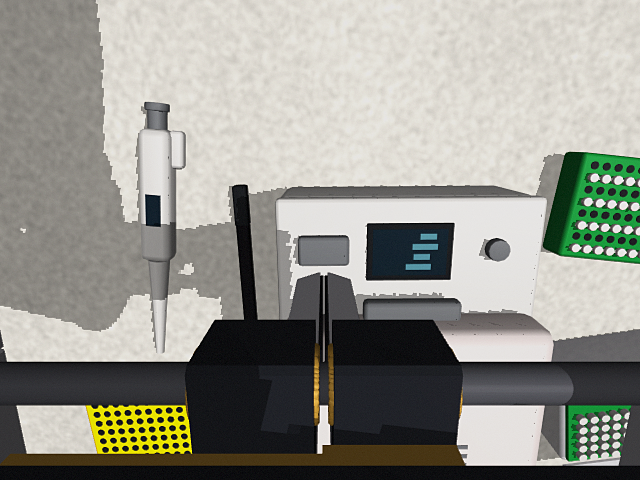

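The lid stays shut (0.003 rad). The start key is seen at (324,250), and its centroid is within 1 mm of the tool axis. Pressing it now.

Call:
{"method": "carry_out", "body": {
  "deltas": [
    [[0,0,2],0,0],
    [[0,0,2.5],0,0],
    [[0,0,1.8],0,0],
    [[0,0,0.5],0,0],
    [[0,0,0],0,0],
    [[0,0,0],0,0]
  ]
}}

```text
clock: 14.08
eef_pos: [466.4, 25.8, 118.0]
eef_rot: [-3.142, 0.0, -2.902]
wrist_force: [-0.4, -0.2, 1.4]
finger_gap: 0.5
```

Call:
{"method": "carry_out", "body": {
  "deltas": [
    [[0,0,0.15],0,0],
    [[0,0,0.15],0,0],
    [[0,0,0.15],0,0],
    [[0,0,0.15],0,0],
    [[0,0,0],0,0],
    [[0,0,0],0,0]
  ]
}}

```text
clock: 14.58
eef_pos: [466.2, 25.5, 111.7]
eef_rot: [-3.141, 0.001, -2.902]
wrist_force: [1.8, 0.4, 2.2]
finger_gap: 0.5
```

Call:
{"method": "carry_out", "body": {
  "deltas": [
    [[0,0,0.1],0,0],
    [[0,0,0.1],0,0],
    [[0,0,0.1],0,0],
    [[0,0,0],0,0],
    [[0,0,0],0,0]
  ]
}}

```text
clock: 15.0
eef_pos: [466.2, 25.5, 109.0]
eef_rot: [-3.141, 0.001, -2.902]
wrist_force: [-0.8, 1.0, 11.8]
finger_gap: 0.6
```

Call:
{"method": "carry_out", "body": {
  "deltas": [
    [[0,0,0.1],0,0],
    [[0,0,0],0,0],
    [[0,0,0],0,0]
  ]
}}

```text
clock: 15.25
eef_pos: [466.3, 25.5, 108.7]
eef_rot: [-3.141, 0.002, -2.902]
wrist_force: [-4.4, 1.1, 20.9]
finger_gap: 0.4
```

The key hit its hard stop at tip height 87 mm (5 mm travel). I'll release and rise clear.

Call:
{"method": "carry_out", "body": {
  "deltas": [
    [[0,0,-0.4],0,0],
    [[0,0,-1],0,0],
    [[0,0,-3],0,0],
    [[0,0,-4],0,0],
    [[0,0,-4],0,0],
    [[0,0,-2],0,0],
    [[3,0,0],0,0],
    [[3,0,0],0,0],
    [[0,0,0],0,0],
    [[0,0,0],0,0],
    [[0,0,0],0,0]
  ]
}}

```text
clock: 16.17
eef_pos: [407.7, 11.2, 251.6]
eef_rot: [-3.142, 0.0, -2.903]
wrist_force: [-0.3, -0.3, -0.1]
finger_gap: 0.2
```

```bash
python3 lid.py 9; python3 - <<'E'
from h import *
C=np.array([537.,102.5]);th=.24;Rz=np.array([[np.cos(th),-np.sin(th)],[np.sin(th),np.cos(th)]])
for n in("wrist","side"):
    c=vision.calibration(n); p,d=vision.camera(n); cv2.imwrite(f"pics/{n}9.png",p[:,:,::-1])
    P=cloud(d,c).reshape(-1,3);L=np.c_[(P[:,:2]-C)@Rz,P[:,2]]
    for y in(-58,58):
        m=(abs(L[:,0]+87)<5)&(abs(L[:,1]-y)<5); print(n,y,m.sum(),np.median(L[m,2]) if m.sum() else'')
    m=(abs(L[:,0]+65)<5)&(abs(L[:,1])<60);print("deck",np.median(L[m,2]))
s=manip.read_state();print(s['clock'],s['wrist_force'],abs(s['qd']).max())
E
```

```text
[407.71114303  11.2406415  251.57482659] [-0.32024063 -0.28861374 -0.14940609]
tip local [-147.3  -57.9] 229.57482659285247
theta 0.002 inl 3855 4643 hinge dist 35.9
wrist -58 0 
wrist 58 132 91.13353173991504
deck 84.57206135181656
side -58 20 91.6971351077577
side 58 19 91.45228230772244
deck 85.0688070010284
16.3167 [-0.70904492 -0.20669317  0.07878342] 0.001877346460095997
```

View pics/side9.png

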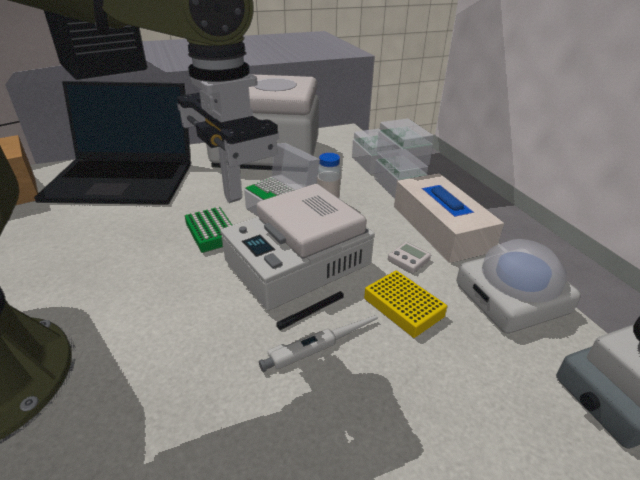

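View pics/wrist9.png

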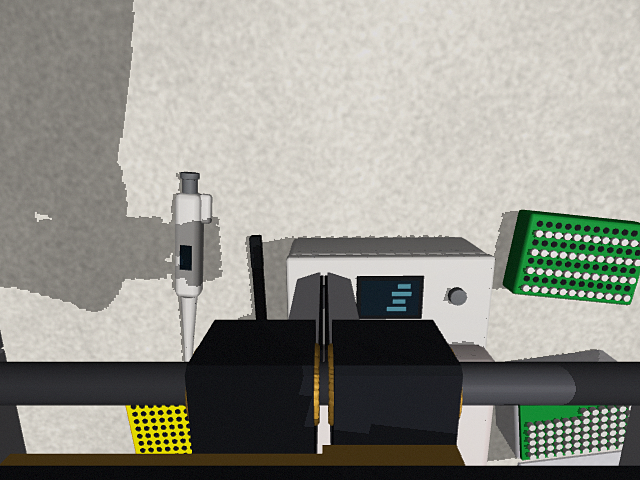

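The lid is shut, both keys are up (start at (272,260) and stop at (243,229) in the side view), the bystanders haven't moved and the robot is clear. Handing in.

```bash
python3 -c "
from cell import workorder
print(workorder.sign_off())"
```

```text
the job is handed in; nothing more can be done
None
```

The thermal cycler job is done and handed in after about 16 s of robot time. The sign-off gave no verdict.

- **Strip:** I pressed it from about 94 mm down to about 86 mm top height. The force then rose sharply to about 23 N, so it was on its seat. I could not re-measure it afterwards because the shut lid covers it.
- **Lid:** I pushed it from about 1.48 rad over and down to its stop. It stayed shut after I let go, reading about 0.002 rad in the last check.
- **Start key:** I pressed it until it stopped, with the fingertips at about 87 mm and 21 N. That is the full 5 mm of travel.
- **Last checks:** Both keys read about 91.5 mm against a nominal 92 mm, so they are up. The stop key was never approached. The bystanders looked unmoved in the side view, though I did not measure them. The arm is clear, with wrist force near zero.

**Disagreements:**
- The three cameras placed the cycler up to about 2 mm apart in x, so I used a middle value.
- The wrist force showed almost nothing while the strip was sliding down, instead of the expected 3 N. It also showed only about 1.4 N while the lid was being pushed. I relied on the measured heights, the lid angle and the hard stops instead.

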